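# Take three glued books out of the ratchet press and stand them in their stalls

### The arm

A 6-joint arm with a two-finger parallel gripper is mounted at the origin on the work surface. World frame = base frame: x ahead of the robot, y to its left, z up, the work surface at z = 0. Lengths are in m, angles in rad, forces in N, time in s.
With the tool pointing down it reaches from about 0.35 to 0.975 m from the base axis. Payload 4.9 kg.
Tool frame: the origin (TCP) lies on the centre line of the jaws, within the pads' length; the fingertips stand 14 mm ahead of it and the grasp point (between the pads) lies 5 mm behind it; z points along the fingers, y is the line along which they close (so a half turn about z gives the same grasp; the last joint's range is limited). The gripper opens to 85 mm and grips with 20 to 120 N. Pads are 22 mm wide; open, the fingers measure 114 mm over their backs; the gripper's body (76 mm by 85 mm) begins 54 mm behind the grasp point. The pads swing forward as they close: fully open they stand 13 mm farther back than shut.
Start: joints at [-1.327, 0.053, 1.613, -0, 1.476, -0.119], TCP at [0.222, -0.584, 0.245] pointing down, gripper open.
Joint ranges: [-3.01, 3.01], [-1.01, 2.22], [0.06, 2.58], [-1.02, 4.17], [0.09, 2.62], [-3.14, 3.14]. Speed limits (rad/s): [2.57, 2.57, 3.14, 3.14, 3.14, 3.14].

### API

Orientations are given as a unit quaternion [w, x, y, z].
In Python, from plant import * gives the robot as it stands.
- The arm moves only by the tool send_rows, never from a script. Its argument "steps" is a list of rows, each an object with "translation": the shift along the tool's x, y, z in cm, a list of three; "delta_rot": the turn, a rotation vector about the tool's x, y, z in rad, a list of three; "jaw": the finger opening in cm, from 0 to 8.54. In form: [{"translation": [dx, dy, dz], "delta_rot": [rx, ry, rz], "jaw": jaw}, ...]. A call has exactly 8 rows; each row is the pose to reach, as a shift and turn from the pose commanded when the call began, along the tool's axes at that moment; what a row does not reach only later rows make up. A row lasts 1/10 s, in which the tool goes at most 50 mm and 8.59 degrees, less where a joint would pass 70% of its speed; a pose out of reach is approached as far as the arm can. A call with a gripper value outside its range is refused whole. The fingers move at their own pace and stop on an object; the grip force is fixed at half the most. Time passes only in rows, so rows that repeat a pose let the fingers close, or fill a call up. It gives the time, the measured TCP pose, the force, the opening and the grip force at its end, in the units of the state.
- state(): the state, without advancing time (a new reading comes with each control period).
- grab_frame(name): name is "scene" or "top" or "wrist"; returns a dict with "pixels" (420x560x3 uint8, blue, green, red), "range_z" (420x560 float32, m along the optical axis (not along the pixel's ray), 0 where there is no reading), "fx", "fy", "cx", "cy" (pixels), "dist" ([k1, k2, p1, p2, k3] as OpenCV has them; the pictures are not rectified), "rvec" (rotation vector, rad) and "tvec" (3), from world to camera coordinates, as OpenCV has them. Camera axes: x right, y down, z forward; pixel columns grow to the right and rows downward; lengths in m; the calibration is good to about 2 mm. A picture is of the moment at which its call begins.
- job_done(): hands the job in; it is judged then, once.
The state is a dict: "time": time; "joint_pos": joint angles; "joint_vel": joint speeds; "joint_efforts": joint torques, N m; "tool_pos": TCP position; "tool_rot": TCP orientation; "contact_force": force on the tool from outside, world axes, zero at the start; "ft_torque": the same for the moment, N m; "gripper_width": opening from 0.0 (shut) to 1.0 (fully open); "grasp_force": force on a finger pad.
Only numpy, scipy, OpenCV 4.12 (cv2) and the standard library are available. Lean on these libraries where they do the work, as an engineer would, in place of code of your own. Each camera call takes 0.05 s, during which the arm holds its last target. There are 200 camera calls.

### The job

The glue on the three little books in the finishing press is dry. While they still stand in the press, lift the ratchet pawl by its tab and slide the clamp bar back (at least 20 mm) to free them, then take the books out one at a time and stand each, spine up, fully down in the rack stall made for its length. Set them down gently, keep them upright throughout, do not disturb the glue jar, and leave the clamp bar back.

Things in the scene. Friction and masses are not known exactly. Their poses are not given: they have to be found in the camera images.
- book_small: Small loose pocket book, olive boards, brown leather spine with bands: 60 mm long (x), 30 thick (y), 86 tall (z, up to the spine), about 110 g; the three differ in length only. Origin: centre of the underside (fore-edge). Starts in the press, length along the press's y. Grip the flat sides (30 mm) in the top 40 mm, clear of cheeks and stall walls.
- book_medium: Medium loose pocket book, olive boards, brown leather spine with bands: 84 mm long (x), 30 thick (y), 86 tall (z, up to the spine), about 160 g; the three differ in length only. Origin: centre of the underside (fore-edge). Starts in the press, length along the press's y. Grip the flat sides (30 mm) in the top 40 mm, clear of cheeks and stall walls.
- book_large: Large loose pocket book, olive boards, brown leather spine with bands: 108 mm long (x), 30 thick (y), 86 tall (z, up to the spine), about 200 g; the three differ in length only. Origin: centre of the underside (fore-edge). Starts in the press, length along the press's y. Grip the flat sides (30 mm) in the top 40 mm, clear of cheeks and stall walls.
- stall_small: Fixed open-topped wooden stall for the small book: inside 78 mm long (x), 46 wide (y), 9 and 8 mm clear each side of the book, which may face either way along x. Stalls differ in length only; side by side, 68 mm apart, any order. Origin: centre of the underside; inner floor 6 mm above it, side walls end 34 mm and end walls 26 mm above it.
- stall_medium: Fixed open-topped wooden stall for the medium book: inside 102 mm long (x), 46 wide (y), 9 and 8 mm clear each side of the book, which may face either way along x. Stalls differ in length only; side by side, 68 mm apart, any order. Origin: centre of the underside; inner floor 6 mm above it, side walls end 34 mm and end walls 26 mm above it.
- stall_large: Fixed open-topped wooden stall for the large book: inside 126 mm long (x), 46 wide (y), 9 and 8 mm clear each side of the book, which may face either way along x. Stalls differ in length only; side by side, 68 mm apart, any order. Origin: centre of the underside; inner floor 6 mm above it, side walls end 34 mm and end walls 26 mm above it.
- press: Fixed wooden press, 360 mm long (y). Origin: on the table under the middle of the row of books; z up; sliding cheek, pawl and toothed bar are on its -x side. Bed, on which the books stand, 12 mm up; books in a row along y, 105 mm apart, any order. Fixed cheek x = 15 to 47 mm, sliding cheek x = -43 to -15 mm while clamped; both end 48 mm above the table.
- jaw (a joint): The sliding cheek (clamp bar): 0 m clamped on the books, growing as it slides back along the press's -x to its stop at 0.034 m. Needs about 5 N, stays where it is left. With the pawl down it can go back only about 2 mm.
- pawl_tab (a point): Middle of the steel pawl's upright finger tab, 14 mm wide (press y), 22 long (press x), top 12 mm above this point. Clamped: press x = -115, y = 0, z = 52 mm; travels with the cheek. Hinge parallel to press y, 63 mm to +x, 16 mm lower. Lightly sprung down; raised 12 mm (at most 28) it is free of the toothed bar below (12 mm wide, top z = 26 mm) and the tab can draw the cheek back.
- glue_jar: Bystander: amber glass glue jar with white cap, 56 mm across, 72 mm tall, about 220 g, loose on the table in front of the rack. Origin: centre of its underside.

How it is judged:
On the way:
1. the clamp bar is slid back 18 mm or more while all three books still stand in the press (value of joint jaw above 0.018 m and z of each of book_small, book_medium, book_large in the frame of press below 0.02 m and horizontal distance between each of book_small, book_medium, book_large and press below 0.15 m), for 0.2 s.
At the end, for the whole second after the job is handed in: Each book rests on the floor of the stall made for its length (centre within 11 to 12 mm of the stall's, underside within 5 mm of the stall's floor), spine up and upright within 7 degrees, at rest; the clamp bar is still back by 18 mm or more (x of book_small in the frame of stall_small between -0.012 and 0.012 m and y of book_small in the frame of stall_small between -0.011 and 0.011 m and z of book_small in the frame of stall_small below 0.011 m and angle between each of book_small, book_medium, book_large's own z axis and vertical below 0.12 rad and linear speed of each of book_small, book_medium, book_large below 0.03 m/s and angular speed of each of book_small, book_medium, book_large below 0.3 rad/s and x of book_medium in the frame of stall_medium between -0.012 and 0.012 m and y of book_medium in the frame of stall_medium between -0.011 and 0.011 m and z of book_medium in the frame of stall_medium below 0.011 m and x of book_large in the frame of stall_large between -0.012 and 0.012 m and y of book_large in the frame of stall_large between -0.011 and 0.011 m and z of book_large in the frame of stall_large below 0.011 m and value of joint jaw above 0.018 m); the robot touches nothing.
It fails at once if a book is tipped over or laid down (angle between any of book_small, book_medium, book_large's own z axis and vertical above 0.8 rad).
It fails at once if a book is let fall (from more than about 15 mm) ((linear speed of book_small above 0.5 m/s and contact force between the fingers and book_small below 0.1 N) or (linear speed of book_medium above 0.5 m/s and contact force between the fingers and book_medium below 0.1 N) or (linear speed of book_large above 0.5 m/s and contact force between the fingers and book_large below 0.1 N)).
It fails at once if the glue jar is pushed more than 30 mm or upset (distance of glue_jar from where it was at the start of the episode above 0.03 m or angle between glue_jar's own z axis and vertical above 0.5 rad).
It also fails if it takes over 96 s, if anything falls off the work surface, if the arm or the gripper's body presses on something with over 40 N, if the wrist force passes 120 N, or if a joint passes its speed limit or range.

## Working session

There is one attempt and no reset: what is moved stays moved. The work goes in short steps, Python scripts to look and compute and a tool call to move; the robot and the scene stay as the last step left them, time stands still between calls to the robot, and variables do not carry over. Pictures are saved under pics/ and viewed, at most 14 in all, crops included, and the job is handed in when it is done.

Besides the shell and the picture viewer there is one more tool, called after "Emit:" by a JSON object that holds its "name" and its "arguments". send_rows: Moves the arm, as the interface text tells. Its arguments: {"type":"object","properties":{"steps":{"type":"array","items":{"type":"object","properties":{"translation":{"type":"array","items":{"type":"number"}},"delta_rot":{"type":"array","items":{"type":"number"}},"jaw":{"type":"number"}}}}},"required":["steps"]}

```bash
mkdir -p pics
cat > h.py <<'E'
from plant import *
import numpy as np, cv2
def cam(n):
    f=grab_frame(n); f['K']=np.array([[f['fx'],0,f['cx']],[0,f['fy'],f['cy']],[0,0,1.]]); f['R']=cv2.Rodrigues(np.array(f['rvec'],float))[0]; return f
def cloud(f):
    h,w=f['range_z'].shape; uv=np.stack(np.meshgrid(np.arange(w),np.arange(h)),-1).reshape(-1,1,2).astype(float)
    n=cv2.undistortPoints(uv,f['K'],np.array(f['dist'],float)).reshape(-1,2); z=f['range_z'].reshape(-1,1)
    P=(np.hstack([n*z,z])-np.ravel(f['tvec']))@f['R']; P[z[:,0]==0]=np.nan
    return P.reshape(h,w,3)
E
python3 - <<'E'
from h import *
for n in ['scene','top']:
    f=cam(n); cv2.imwrite(f'pics/{n}.png',f['pixels']); np.savez(f'{n}.npz',P=cloud(f),im=f['pixels'])
print(state())
E
```

```text
{'time': 0.1, 'joint_pos': array([-1.32704422e+00,  5.32969043e-02,  1.61417876e+00,  9.43905901e-06,
        1.47598643e+00, -1.18989888e-01]), 'joint_vel': array([ 0.00038774, -0.00033295, -0.00575896, -0.00017943, -0.00104398,
        0.00087791]), 'joint_efforts': array([-5.05917924e-04, -3.94908714e+01, -3.71360779e+01, -1.72442378e-04,
        3.94756251e-03,  2.70200212e-05]), 'tool_pos': array([ 0.22165114, -0.58379571,  0.24416898]), 'tool_rot': array([-9.33198742e-04,  9.83596970e-01,  1.80377731e-01, -5.35825345e-05]), 'contact_force': array([-0.13524538, -0.16355745,  0.22040202]), 'ft_torque': array([-0.00255712, -0.04908385,  0.04011864]), 'grasp_force': 0.0, 'gripper_width': 1.0012101806764624}
```

View pics/scene.png

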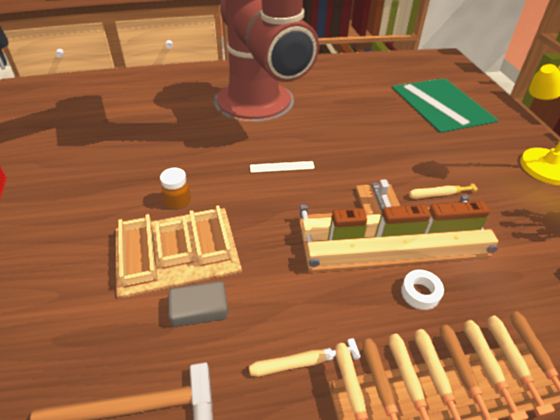

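View pics/top.png

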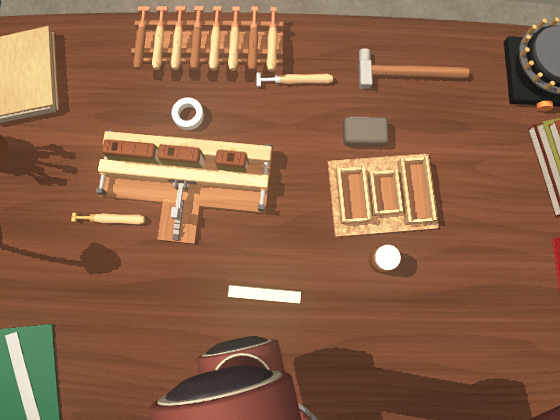

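The press is at the left in the top view: books large/medium/small at px (130,148), (180,155), (231,158), and the pawl at (178,210). The rack is at (385,195) with stalls medium, small, large from the left, and the jar is at (387,257).

Run:
```python
from h import *
d=np.load('top.npz');P=d['P'];im=d['im']
def rect(m,roi,name,z=None):
    u0,u1,v0,v1=roi; M=np.zeros(m.shape,np.uint8); M[v0:v1,u0:u1]=m[v0:v1,u0:u1]
    n,l,s,c=cv2.connectedComponentsWithStats(M)
    for i in range(1,n):
        if s[i,4]<25: continue
        q=P[l==i]; r=cv2.minAreaRect((q[:,:2]*1000).astype(np.float32)); print(name,s[i,4],c[i].round(),'ctr',np.round(r[0],1),'size',np.round(r[1],1),round(r[2],2),'z',np.nanpercentile(q[:,2],[5,50,95]).round(4))
Z=P[...,2]
print('table z',np.nanmedian(Z[320:340,200:300]), P[300,270],P[210,385])
rect((Z>.085)&(Z<.12),(90,290,120,250),'books')
rect((Z>.04)&(Z<.056),(90,290,120,180),'cheeks')
rect((Z>.022)&(Z<.08),(140,220,183,260),'pawl')
rect((Z>.005)&(Z<.2),(320,450,145,240),'rack')
rect((Z>.02)&(Z<.2),(320,450,145,240),'stallwalls')
rect((Z>.055)&(Z<.2),(350,420,235,285),'jar')
# stall floors
hsv=cv2.cvtColor(im,cv2.COLOR_BGR2HSV)
for p in [(353,195),(386,193),(419,190)]:
    print(p,P[p[1],p[0]],hsv[p[1],p[0]], im[p[1],p[0]])
s=Z[145:240:4,325:445:4]; print('\n'.join(' '.join('%3d'%round(v*1000) if v==v else ' . ' for v in r) for r in s))
s=Z[172:244:3,160:204:2]; print('\n'.join(' '.join('%3d'%round(v*1000) if v==v else ' . ' for v in r) for r in s))
```

```text
table z 0.00016662252733509161 [0.3117816  0.01156655 0.00519075] [ 0.50065617 -0.22130504  0.03453885]
books 826 [129. 149.] ctr [603.1 304.2] size [108.3  32. ] 85.34 z [0.0898 0.0976 0.1008]
books 623 [179. 153.] ctr [595.  201.2] size [83.8 31.7] 86.13 z [0.0905 0.0977 0.1008]
books 478 [231. 158.] ctr [587.9  96.5] size [61.2 31.3] 86.81 z [0.0909 0.0976 0.1011]
cheeks 1682 [196. 144.] ctr [620.2 198.2] size [361.2  50.6] 85.54 z [0.0442 0.048  0.0513]
cheeks 2126 [173. 171.] ctr [568.8 202. ] size [360.5  35.1] 87.8 z [0.0443 0.0479 0.0517]
pawl 344 [179. 200.] ctr [514.7 208.8] size [41.2 89.8] 69.81 z [0.0246 0.0413 0.0652]
pawl 33 [211. 183.] ctr [548.9 145.6] size [44.7  1.5] 85.89 z [0.024  0.0295 0.0405]
rack 59 [368. 145.] ctr [ 646.  -185.7] size [ 3.4 84.7] 0.7 z [0.0082 0.0122 0.0201]
rack 7761 [382. 195.] ctr [ 540.5 -222.1] size [167.5 224.7] 6.11 z [0.0079 0.0158 0.0444]
stallwalls 897 [418. 189.] ctr [ 546.7 -289.5] size [137.3  60.8] 5.88 z [0.0218 0.0376 0.0463]
stallwalls 635 [354. 194.] ctr [ 533.8 -153.5] size [116.   59.4] 6.18 z [0.0235 0.0393 0.0464]
stall
[... 4698 characters left out ...]
  10  11  12  10  12  13  12  25  26  18  11  13  13   8  11   9  14  11   5  -1  -1
 10  11  11  12  12  13  14  16  22  21  16  13  14  11  13  12  11  19  10  .    1   1
 11  15  12  11  10  11  14  25  21  25  18   8   7  11  12  .   12  14  12   1   3  -5
 12  14  12  13  10  11  12  20  18  18  13   9  11  12  11  13  15  11  12  -2   3   0
  9  11   9   9  13  12  13  23  25  21  12  11  13   9  13  10  12  11   9   1   1   2
 12  10  11  14  13  14  11  22  14  22  10  16  11  16  12  14  12  14   7   0   2   3
 14  10   8  10  15   9  19  21  24  16  14  14  11  11  13  16  12  15   1  -2   1   1
 -5   0   0   1   7   8  10  10  11  13  17  13  13  14  15  12  11  14   1  -3   3   1
```

Run:
```python
import cv2
a=cv2.imread('pics/top.png')
b=cv2.hconcat([cv2.resize(a[125:250,90:280],None,fx=2.1,fy=2.1*1,interpolation=2)[:262],cv2.resize(a[145:270,322:450],None,fx=2.1,fy=2.1,interpolation=2)[:262]])
cv2.imwrite('pics/c1.png',b)
```

```text
(no output)
```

View pics/c1.png

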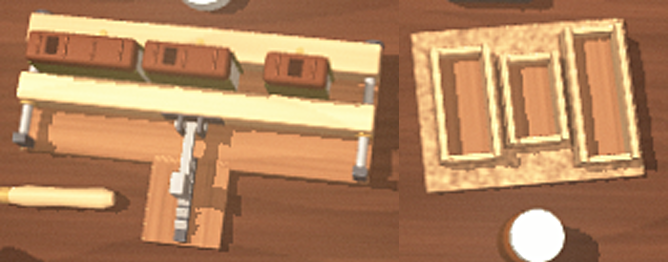

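```bash
cat >> h.py <<'E'
from scipy.spatial.transform import Rotation as Ro
def pose():
    s=state(); q=s['tool_rot']; return s,Ro.from_quat([q[1],q[2],q[3],q[0]])
def go(*targets):
    """(x,y,z mm, yaw deg of tool x, tilt rad about tool y) -> row numbers"""
    s,R=pose(); p=s['tool_pos']; x=R.as_matrix()[:,0]
    print('t',round(s['time'],1),'p',(p*1000).round(1),'yaw',np.degrees(np.arctan2(x[1],x[0])).round(2),'q6',s['joint_pos'][5].round(2),'F',s['contact_force'].round(1),'w',round(s['gripper_width'],3),'g',round(float(s['grasp_force']),1))
    for t in targets:
        a=np.radians(t[3]); M=np.array([[np.cos(a),np.sin(a),0],[np.sin(a),-np.cos(a),0],[0,0,-1.]])
        T=Ro.from_matrix(M)*Ro.from_rotvec([0,t[4] if len(t)>4 else 0,0])
        print((R.inv().apply(np.array(t[:3])/1000-p)*100).round(2),(R.inv()*T).as_rotvec().round(3))
E
python3 - <<'E'
from h import *
P=np.load('top.npz')['P'];Z=P[...,2]
M=np.zeros(Z.shape,bool);M[195:235,160:200]=True
q=P[M&(Z>.056)];print(len(q),cv2.minAreaRect((q[:,:2]*1000).astype(np.float32)),q.mean(0))
go((450,-200,245,-4),(480,209,160,-4))
E
```

```text
79 ((480.81695556640625, 209.29098510742188), (14.320566177368164, 21.593631744384766), 86.26201629638672) [0.48064349 0.20874279 0.06320554]
t 0.1 p [ 221.7 -583.8  244.2] yaw 20.78 q6 -0.12 F [-0.1 -0.2  0.2] w 1.001 g 0.0
[ 3.497e+01 -2.778e+01 -2.000e-02] [-0.002  0.     0.433]
[ 52.28 -64.94   8.55] [-0.002  0.     0.433]
```

Emit:
{"name": "send_rows", "arguments": {"steps": [{"translation":[4,-3,0],"delta_rot":[0,0,0.05],"jaw":4},{"translation":[8,-6,0],"delta_rot":[0,0,0.1],"jaw":4},{"translation":[12,-9,0],"delta_rot":[0,0,0.15],"jaw":4},{"translation":[16,-12.5,0],"delta_rot":[0,0,0.2],"jaw":4},{"translation":[20,-16,0],"delta_rot":[0,0,0.25],"jaw":4},{"translation":[24,-19,0],"delta_rot":[0,0,0.3],"jaw":4},{"translation":[28,-22,0],"delta_rot":[0,0,0.35],"jaw":4},{"translation":[32,-25.5,0],"delta_rot":[0,0,0.43],"jaw":4}]}}

```text
time: 0.9
tool_pos: [0.4265, -0.2387, 0.245]
tool_rot: [-0.0, 0.999, -0.035, 0.0]
contact_force: [0.5, 0.3, 0.2]
gripper_width: 0.469
grasp_force: 0.0
```

```bash
python3 -c "
from h import *
go((480.8,209.3,160,-4))"
```

```text
t 0.9 p [ 426.5 -238.7  245. ] yaw -4.03 q6 0.98 F [0.5 0.3 0.2] w 0.469 g 0.0
[  2.27 -45.07   8.5 ] [-0. -0. -0.]
```

Emit:
{"name": "send_rows", "arguments": {"steps": [{"translation":[0.5,-5,0],"delta_rot":[0,0,0],"jaw":4},{"translation":[1,-10,0],"delta_rot":[0,0,0],"jaw":4},{"translation":[1.5,-15,0],"delta_rot":[0,0,0],"jaw":4},{"translation":[2,-20,1],"delta_rot":[0,0,0],"jaw":4},{"translation":[2.2,-25,3],"delta_rot":[0,0,0],"jaw":4},{"translation":[2.3,-30,5],"delta_rot":[0,0,0],"jaw":4},{"translation":[2.3,-34.5,7],"delta_rot":[0,0,0],"jaw":4},{"translation":[2.3,-39,8.5],"delta_rot":[0,0,0],"jaw":4}]}}

```text
time: 1.7
tool_pos: [0.4739, 0.1429, 0.161]
tool_rot: [0.0, 0.999, -0.034, -0.0]
contact_force: [0.8, 0.2, -0.0]
gripper_width: 0.467
grasp_force: 0.0
```

Emit:
{"name": "send_rows", "arguments": {"steps": [{"translation":[0,-3,0],"delta_rot":[0,0,0],"jaw":4},{"translation":[0,-5,0],"delta_rot":[0,0,0],"jaw":4},{"translation":[0,-6,0],"delta_rot":[0,0,0],"jaw":4},{"translation":[0,-6.1,0],"delta_rot":[0,0,0],"jaw":4},{"translation":[0,-6.1,0],"delta_rot":[0,0,0],"jaw":4},{"translation":[0,-6.1,0],"delta_rot":[0,0,0],"jaw":4},{"translation":[0,-6.1,0],"delta_rot":[0,0,0],"jaw":4},{"translation":[0,-6.1,0],"delta_rot":[0,0,0],"jaw":4}]}}

```text
time: 2.5
tool_pos: [0.479, 0.2012, 0.1625]
tool_rot: [-0.0, 0.999, -0.034, 0.0]
contact_force: [0.3, -0.9, 0.0]
gripper_width: 0.467
grasp_force: 0.0
```

Run:
```python
from h import *
f=cam('wrist'); cv2.imwrite('pics/w1.png',f['pixels']); P=cloud(f); Z=P[...,2]
m=(Z>.056)&(Z<.07)&(abs(P[...,0]-.481)<.03)&(abs(P[...,1]-.209)<.03)
q=P[m]; print(len(q)); print(cv2.minAreaRect((q[:,:2]*1000).astype(np.float32)) if len(q)>5 else '')
go((480.8,209.3,52,-4))
```

```text
578
((480.63409423828125, 208.42213439941406), (13.08003044128418, 21.331912994384766), 85.674072265625)
t 2.5 p [478.9 201.3 162.5] yaw -3.9 q6 1.89 F [ 0.3  1.2 -0.8] w 0.467 g 0.0
[ 0.13 -0.81 11.05] [ 0.    -0.     0.002]
```

View pics/w1.png

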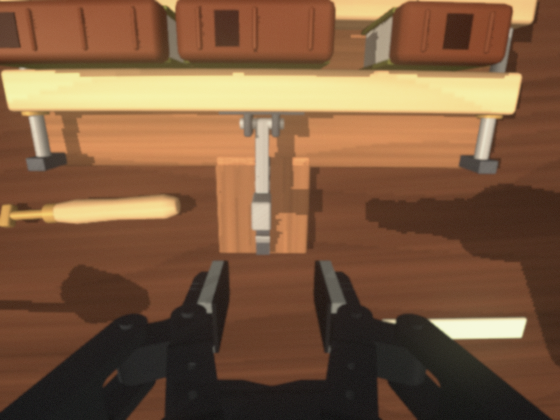

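The wrist view shows the tab at px (262,212), squarely ahead of the open fingers, with nothing beside it. I'll descend and grip.

Emit:
{"name": "send_rows", "arguments": {"steps": [{"translation":[0.15,-0.77,2],"delta_rot":[0,0,0],"jaw":4},{"translation":[0.15,-0.77,5],"delta_rot":[0,0,0],"jaw":4},{"translation":[0.15,-0.77,7.5],"delta_rot":[0,0,0],"jaw":4},{"translation":[0.15,-0.77,9],"delta_rot":[0,0,0],"jaw":4},{"translation":[0.15,-0.77,10],"delta_rot":[0,0,0],"jaw":4},{"translation":[0.15,-0.77,10.8],"delta_rot":[0,0,0],"jaw":4},{"translation":[0.15,-0.77,11],"delta_rot":[0,0,0],"jaw":4},{"translation":[0.15,-0.77,11],"delta_rot":[0,0,0],"jaw":4}]}}

```text
time: 3.35
tool_pos: [0.4813, 0.2096, 0.0529]
tool_rot: [-0.0, 0.999, -0.034, 0.0]
contact_force: [-0.6, 0.3, -1.0]
gripper_width: 0.469
grasp_force: 0.0
```

Emit:
{"name": "send_rows", "arguments": {"steps": [{"translation":[0,0,0],"delta_rot":[0,0,0],"jaw":2},{"translation":[0,0,0],"delta_rot":[0,0,0],"jaw":1.5},{"translation":[0,0,0],"delta_rot":[0,0,0],"jaw":1},{"translation":[0,0,0],"delta_rot":[0,0,0],"jaw":0.8},{"translation":[0,0,0],"delta_rot":[0,0,0],"jaw":0.8},{"translation":[0,0,0],"delta_rot":[0,0,0],"jaw":0.8},{"translation":[0,0,0],"delta_rot":[0,0,0],"jaw":0.8},{"translation":[0,0,0],"delta_rot":[0,0,0],"jaw":0.8}]}}

```text
time: 4.15
tool_pos: [0.4814, 0.2087, 0.0534]
tool_rot: [0.001, 0.999, -0.034, 0.001]
contact_force: [-1.6, -4.9, 3.6]
gripper_width: 0.15
grasp_force: 60.7
```

Run:
```python
from h import *
go()
# arc rows: TCP about hinge at press frame (+63,-16 from tab mid z52); TCP at z52
p=np.array([-63,16.])
for k in range(1,9):
    th=0.26*k/8; c,s=np.cos(th),np.sin(th)
    n=np.array([p[0]*c+p[1]*s,-p[0]*s+p[1]*c])-p
    print(k,'x %.2f z %.2f ry %.3f'%(n[0]/10,-n[1]/10,-th))
```

```text
t 4.2 p [481.4 208.7  53.4] yaw -3.87 q6 1.91 F [-1.6 -4.9  3.6] w 0.15 g 60.7
1 x 0.06 z -0.20 ry -0.033
2 x 0.12 z -0.41 ry -0.065
3 x 0.19 z -0.61 ry -0.098
4 x 0.26 z -0.80 ry -0.130
5 x 0.34 z -1.00 ry -0.163
6 x 0.43 z -1.19 ry -0.195
7 x 0.52 z -1.38 ry -0.228
8 x 0.62 z -1.57 ry -0.260
```

Gripped. Now the lift along the arc.

Emit:
{"name": "send_rows", "arguments": {"steps": [{"translation":[0.06,0,-0.2],"delta_rot":[0,-0.033,0],"jaw":0.8},{"translation":[0.12,0,-0.41],"delta_rot":[0,-0.065,0],"jaw":0.8},{"translation":[0.19,0,-0.61],"delta_rot":[0,-0.098,0],"jaw":0.8},{"translation":[0.26,0,-0.8],"delta_rot":[0,-0.13,0],"jaw":0.8},{"translation":[0.34,0,-1.0],"delta_rot":[0,-0.163,0],"jaw":0.8},{"translation":[0.43,0,-1.19],"delta_rot":[0,-0.195,0],"jaw":0.8},{"translation":[0.52,0,-1.38],"delta_rot":[0,-0.228,0],"jaw":0.8},{"translation":[0.62,0,-1.57],"delta_rot":[0,-0.26,0],"jaw":0.8}]}}

```text
time: 4.95
tool_pos: [0.4877, 0.2082, 0.0686]
tool_rot: [-0.004, 0.991, -0.034, -0.129]
contact_force: [0.8, -5.1, 0.8]
gripper_width: 0.153
grasp_force: 60.2
```

Run:
```python
from h import *
s,R=pose(); p=s['tool_pos']*1000
go()
a=np.radians(-4.1); d=R.inv().apply([-np.cos(a),-np.sin(a),0]); print('unit back',d.round(3))
```

```text
t 5.0 p [487.7 208.2  68.6] yaw -3.89 q6 1.84 F [ 0.8 -5.1  0.8] w 0.153 g 60.2
unit back [-0.966 -0.004  0.257]
```

Emit:
{"name": "send_rows", "arguments": {"steps": [{"translation":[-0.29,0,0.08],"delta_rot":[0,0,0],"jaw":0.8},{"translation":[-0.68,0,0.18],"delta_rot":[0,0,0],"jaw":0.8},{"translation":[-1.06,0,0.28],"delta_rot":[0,0,0],"jaw":0.8},{"translation":[-1.45,0,0.39],"delta_rot":[0,0,0],"jaw":0.8},{"translation":[-1.84,0,0.49],"delta_rot":[0,0,0],"jaw":0.8},{"translation":[-2.22,0,0.59],"delta_rot":[0,0,0],"jaw":0.8},{"translation":[-2.6,0,0.69],"delta_rot":[0,0,0],"jaw":0.8},{"translation":[-2.8,0,0.75],"delta_rot":[0,0,0],"jaw":0.8}]}}

```text
time: 5.75
tool_pos: [0.4595, 0.2103, 0.0684]
tool_rot: [-0.004, 0.991, -0.034, -0.127]
contact_force: [3.1, -5.1, -1.7]
gripper_width: 0.15
grasp_force: 60.1
```

Run:
```python
from h import *
go((480.7-.997*28.5,208.9+.0715*28.5,53,-3.9))
P=cloud(cam('top'));Z=P[...,2]
m=np.zeros(Z.shape,np.uint8);m[120:195,90:290]=((Z>.042)&(Z<.054))[120:195,90:290]
n,l,s,c=cv2.connectedComponentsWithStats(m)
for i in range(1,n):
    if s[i,4]>300: print(cv2.minAreaRect((P[l==i][:,:2]*1000).astype(np.float32)))
```

```text
t 5.8 p [459.5 210.3  68.4] yaw -3.88 q6 1.86 F [ 3.1 -5.1 -1.7] w 0.15 g 60.1
[-0.31 -0.02  1.67] [0.001 0.255 0.   ]
((610.9547119140625, 108.0125732421875), (180.5826873779297, 52.90883255004883), 87.6060562133789)
((534.8536376953125, 107.57787322998047), (168.29257202148438, 30.348575592041016), 89.40261840820312)
```

The cheek is back about 28 mm. I'll lower the pawl and let go.

Emit:
{"name": "send_rows", "arguments": {"steps": [{"translation":[-0.1,0,0.4],"delta_rot":[0,0.065,0],"jaw":0.8},{"translation":[-0.18,0,0.8],"delta_rot":[0,0.13,0],"jaw":0.8},{"translation":[-0.22,0,1.1],"delta_rot":[0,0.17,0],"jaw":0.8},{"translation":[-0.22,0,1.1],"delta_rot":[0,0.17,0],"jaw":4},{"translation":[-0.22,0,1.1],"delta_rot":[0,0.17,0],"jaw":4},{"translation":[-0.22,0,1.1],"delta_rot":[0,0.17,0],"jaw":4},{"translation":[-0.22,0,1.1],"delta_rot":[0,0.17,0],"jaw":4},{"translation":[-0.22,0,1.1],"delta_rot":[0,0.17,0],"jaw":4}]}}

```text
time: 6.6
tool_pos: [0.4533, 0.2114, 0.0579]
tool_rot: [-0.002, 0.998, -0.034, -0.045]
contact_force: [-0.3, 0.8, 0.8]
gripper_width: 0.462
grasp_force: 0.0
```

Run:
```python
from h import *
go((470,210,160,-3.9),(603,304,160,85.9))
```

```text
t 6.6 p [453.3 211.4  57.9] yaw -3.85 q6 1.9 F [-0.3  0.8  0.8] w 0.462 g 0.0
[  0.75   0.03 -10.32] [-0.     0.09   0.001]
[ 13.33 -10.25 -11.46] [-0.071  0.071 -1.565]
```

Emit:
{"name": "send_rows", "arguments": {"steps": [{"translation":[0.2,0,-2],"delta_rot":[0,0,0],"jaw":4},{"translation":[0.4,0,-5],"delta_rot":[0,0.03,0],"jaw":4},{"translation":[0.6,0,-8],"delta_rot":[0,0.06,0],"jaw":5},{"translation":[0.75,0,-10.3],"delta_rot":[0,0.09,0],"jaw":6},{"translation":[0.8,0,-12],"delta_rot":[0,0.09,0],"jaw":7},{"translation":[0.8,0,-12],"delta_rot":[0,0.09,0],"jaw":7},{"translation":[0.8,0,-12],"delta_rot":[0,0.09,0],"jaw":7},{"translation":[0.8,0,-12],"delta_rot":[0,0.09,0],"jaw":7}]}}

```text
time: 7.4
tool_pos: [0.471, 0.2098, 0.175]
tool_rot: [0.0, 0.999, -0.034, -0.001]
contact_force: [0.7, 0.1, 0.8]
gripper_width: 0.818
grasp_force: 0.0
```

Run:
```python
from h import *
go((603,304,160,85.9))
f=cam('top');im=f['pixels']; cv2.imwrite('pics/t2.png',cv2.resize(im[120:250,80:290],None,fx=3,fy=3))
P=cloud(f);Z=P[...,2]
m=((Z>.085)&(Z<.11)).astype(np.uint8);n,l,s,c=cv2.connectedComponentsWithStats(m)
for i in range(1,n):
    if s[i,4]>200 and abs(c[i]-[190,150]).max()<100: q=P[l==i]; print(c[i].round(),cv2.minAreaRect((q[:,:2]*1000).astype(np.float32)),np.median(q[:,2]))
```

```text
t 7.4 p [471.  209.8 175. ] yaw -3.85 q6 1.91 F [0.7 0.1 0.8] w 0.818 g 0.0
[ 12.54 -10.29   1.46] [-0.002  0.003 -1.566]
[182. 153.] ((594.6295166015625, 196.6952667236328), (73.76866149902344, 29.818620681762695), 86.71891021728516) 0.0978140784999739
[231. 158.] ((588.100341796875, 96.29805755615234), (60.758705139160156, 31.894123077392578), 85.81523132324219) 0.09805271080914844
```

View pics/t2.png

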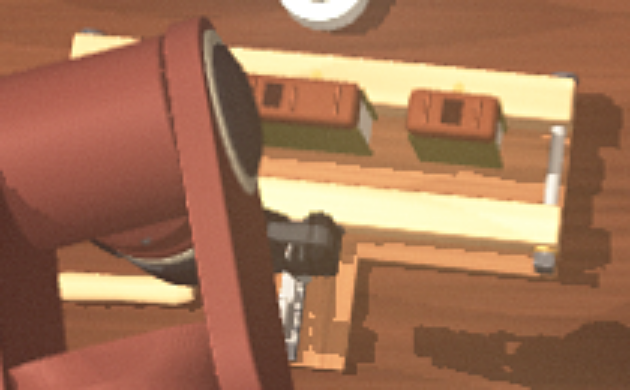

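The cheek is clear of the books (gap visible below the medium and small), and they still stand at px (300,90) and (455,110) in the crop. Next is the large book.

Emit:
{"name": "send_rows", "arguments": {"steps": [{"translation":[1.5,-1.3,0],"delta_rot":[0,0,-0.14],"jaw":7},{"translation":[3,-2.6,0],"delta_rot":[0,0,-0.29],"jaw":7},{"translation":[5,-4,0],"delta_rot":[0,0,-0.43],"jaw":7},{"translation":[7,-5.5,0],"delta_rot":[0,0,-0.58],"jaw":7},{"translation":[9,-7,0],"delta_rot":[0,0,-0.72],"jaw":7},{"translation":[11,-8.8,0],"delta_rot":[0,0,-0.87],"jaw":7},{"translation":[12.5,-10.3,0],"delta_rot":[0,0,-1.02],"jaw":7},{"translation":[12.5,-10.3,0],"delta_rot":[0,0,-1.17],"jaw":7}]}}

```text
time: 8.25
tool_pos: [0.6043, 0.3055, 0.1747]
tool_rot: [-0.0, 0.85, 0.527, -0.001]
contact_force: [0.0, -0.1, -0.1]
gripper_width: 0.82
grasp_force: 0.0
```

Run:
```python
from h import *
go((603,304,76,85.9))
```

```text
t 8.2 p [604.3 305.5 174.7] yaw 63.57 q6 0.82 F [ 0.  -0.1 -0.1] w 0.82 g 0.0
[-0.18 -0.04  9.87] [-0.002  0.001 -0.39 ]
```

Emit:
{"name": "send_rows", "arguments": {"steps": [{"translation":[-0.18,-0.04,0],"delta_rot":[0,0,-0.14],"jaw":6},{"translation":[-0.18,-0.04,1],"delta_rot":[0,0,-0.28],"jaw":6},{"translation":[-0.18,-0.04,2.5],"delta_rot":[0,0,-0.39],"jaw":6},{"translation":[-0.18,-0.04,4.5],"delta_rot":[0,0,-0.39],"jaw":6},{"translation":[-0.18,-0.04,7],"delta_rot":[0,0,-0.39],"jaw":6},{"translation":[-0.18,-0.04,9],"delta_rot":[0,0,-0.39],"jaw":6},{"translation":[-0.18,-0.04,9.9],"delta_rot":[0,0,-0.39],"jaw":6},{"translation":[-0.18,-0.04,9.9],"delta_rot":[0,0,-0.39],"jaw":6}]}}

```text
time: 9.05
tool_pos: [0.6006, 0.3023, 0.0747]
tool_rot: [-0.001, 0.734, 0.679, -0.002]
contact_force: [0.7, -0.0, -0.0]
gripper_width: 0.699
grasp_force: 0.0
```

Emit:
{"name": "send_rows", "arguments": {"steps": [{"translation":[0,0,0],"delta_rot":[0,0,0],"jaw":4},{"translation":[0,0,0],"delta_rot":[0,0,0],"jaw":3.4},{"translation":[0,0,0],"delta_rot":[0,0,0],"jaw":3},{"translation":[0,0,0],"delta_rot":[0,0,0],"jaw":2.6},{"translation":[0,0,0],"delta_rot":[0,0,0],"jaw":2.4},{"translation":[0,0,0],"delta_rot":[0,0,0],"jaw":2.4},{"translation":[0,0,-0.2],"delta_rot":[0,0,0],"jaw":2.4},{"translation":[0,0,-0.7],"delta_rot":[0,0,0],"jaw":2.4}]}}

```text
time: 9.85
tool_pos: [0.6019, 0.3027, 0.0841]
tool_rot: [-0.0, 0.734, 0.679, -0.001]
contact_force: [-0.3, -0.5, -1.7]
gripper_width: 0.338
grasp_force: 59.3
```

Run:
```python
from h import *
go((603,304,196,85.9),(546.7,-289.5,200,5.7))
```

```text
t 9.8 p [601.9 302.7  84.1] yaw 85.53 q6 0.43 F [-0.3 -0.5 -1.7] w 0.338 g 59.3
[  0.13   0.09 -11.19] [-0.001  0.001 -0.006]
[-59.48  -0.9  -11.55] [-0.000e+00  1.000e-03  1.393e+00]
```

Emit:
{"name": "send_rows", "arguments": {"steps": [{"translation":[0,0,-0.8],"delta_rot":[0,0,0],"jaw":2.4},{"translation":[0,0,-2],"delta_rot":[0,0,0],"jaw":2.4},{"translation":[0,0,-4],"delta_rot":[0,0,0],"jaw":2.4},{"translation":[0,0,-6.5],"delta_rot":[0,0,0],"jaw":2.4},{"translation":[0,0,-9],"delta_rot":[0,0,0],"jaw":2.4},{"translation":[0,0,-11],"delta_rot":[0,0,0],"jaw":2.4},{"translation":[-0.5,0,-12],"delta_rot":[0,0,0],"jaw":2.4},{"translation":[-2,0,-12],"delta_rot":[0,0,0.03],"jaw":2.4}]}}

```text
time: 10.65
tool_pos: [0.6018, 0.2835, 0.2076]
tool_rot: [0.001, 0.744, 0.668, 0.002]
contact_force: [-0.3, 0.0, -1.5]
gripper_width: 0.338
grasp_force: 59.3
```

Emit:
{"name": "send_rows", "arguments": {"steps": [{"translation":[-3,0,0],"delta_rot":[0,0,0.1],"jaw":2.4},{"translation":[-6.5,0,0],"delta_rot":[0,0,0.2],"jaw":2.4},{"translation":[-10,0,0],"delta_rot":[0,0,0.3],"jaw":2.4},{"translation":[-13.5,0,0],"delta_rot":[0,0,0.4],"jaw":2.4},{"translation":[-17,0,0],"delta_rot":[0,0,0.5],"jaw":2.4},{"translation":[-20.5,0,0],"delta_rot":[0,0,0.6],"jaw":2.4},{"translation":[-24,0,0],"delta_rot":[0,0,0.7],"jaw":2.4},{"translation":[-27.5,0,0],"delta_rot":[0,0,0.78],"jaw":2.4}]}}

```text
time: 11.45
tool_pos: [0.5694, 0.0074, 0.203]
tool_rot: [-0.0, 0.943, 0.332, -0.001]
contact_force: [0.5, -1.0, -1.0]
gripper_width: 0.341
grasp_force: 59.3
```

Run:
```python
from h import *
go((546.7,-289.5,200,5.7))
```

```text
t 11.4 p [569.4   7.4 203. ] yaw 38.81 q6 0.78 F [ 0.5 -1.  -1. ] w 0.341 g 59.3
[-20.38  21.71   0.31] [-0.001  0.003  0.578]
```

Emit:
{"name": "send_rows", "arguments": {"steps": [{"translation":[-2.6,2.8,0],"delta_rot":[0,0,0.08],"jaw":2.4},{"translation":[-5.2,5.6,0],"delta_rot":[0,0,0.16],"jaw":2.4},{"translation":[-8,8.5,0],"delta_rot":[0,0,0.24],"jaw":2.4},{"translation":[-11,11.5,0],"delta_rot":[0,0,0.32],"jaw":2.4},{"translation":[-14,14.8,0],"delta_rot":[0,0,0.4],"jaw":2.4},{"translation":[-16.8,18,0],"delta_rot":[0,0,0.48],"jaw":2.4},{"translation":[-19,20.2,0],"delta_rot":[0,0,0.54],"jaw":2.4},{"translation":[-20.4,21.7,0],"delta_rot":[0,0,0.578],"jaw":2.4}]}}

```text
time: 12.25
tool_pos: [0.5477, -0.2898, 0.203]
tool_rot: [-0.001, 0.999, 0.05, -0.001]
contact_force: [0.0, 0.6, -1.2]
gripper_width: 0.335
grasp_force: 59.4
```

Emit:
{"name": "send_rows", "arguments": {"steps": [{"translation":[0,0,0],"delta_rot":[0,0,0],"jaw":2.4},{"translation":[0,0,0],"delta_rot":[0,0,0],"jaw":2.4},{"translation":[0,0,0],"delta_rot":[0,0,0],"jaw":2.4},{"translation":[0,0,0],"delta_rot":[0,0,0],"jaw":2.4},{"translation":[0,0,0],"delta_rot":[0,0,0],"jaw":2.4},{"translation":[0,0,0],"delta_rot":[0,0,0],"jaw":2.4},{"translation":[0,0,0],"delta_rot":[0,0,0],"jaw":2.4},{"translation":[0,0,0],"delta_rot":[0,0,0],"jaw":2.4}]}}

```text
time: 13.05
tool_pos: [0.5498, -0.2873, 0.2048]
tool_rot: [0.0, 0.999, 0.052, 0.0]
contact_force: [-0.8, -0.6, -1.7]
gripper_width: 0.335
grasp_force: 59.6
```

Run:
```python
from h import *
go((546.7,-289.5,110,5.7),(546.7,-289.5,80,5.7))
for n in ['wrist','scene']:
    f=cam(n);cv2.imwrite(f'pics/{n}3.png',f['pixels'])
    P=cloud(f); np.save(n+'3.npy',P)
    print(n,P[200:420:20,100:500:40,2].round(3) if n=='wrist' else '')
```

```text
t 13.1 p [ 549.8 -287.3  204.8] yaw 6.02 q6 0.86 F [-0.8 -0.6 -1.7] w 0.335 g 59.6
[-0.34  0.19  9.48] [ 0.    -0.     0.006]
[-0.34  0.19 12.48] [ 0.    -0.     0.006]
wrist [[ 0.039  0.016  0.02   0.017  0.223  0.223  0.001 -0.    -0.001  0.   ]
 [ 0.044  0.016  0.026  0.015  0.224  0.223 -0.     0.    -0.001  0.002]
 [ 0.043  0.021  0.01   0.011  0.225  0.223 -0.     0.001 -0.     0.   ]
 [ 0.001  0.01   0.012  0.01   0.225  0.224 -0.001 -0.     0.     0.   ]
 [ 0.001 -0.     0.001  0.213  0.224  0.224 -0.002 -0.001 -0.    -0.001]
 [-0.001 -0.001  0.034  0.228  0.223  0.223  0.222 -0.001 -0.001 -0.001]
 [ 0.     0.244  0.235  0.241  0.224  0.223  0.241  0.242  0.001  0.001]
 [-0.001  0.251  0.245  0.256  0.224  0.223  0.257  0.244  0.25  -0.001]
 [ 0.26   0.248  0.264  0.265  0.223  0.223  0.264  0.246  0.258  0.259]
 [ 0.266  0.247  0.272  0.271  0.223  0.263  0.271  0.246 -0.     0.266]
 [ 0.267  0.255  0.276  0.276  0.272  0.271  0.277 -0.     0.255  0.272]]
scene
```

View pics/wrist3.png

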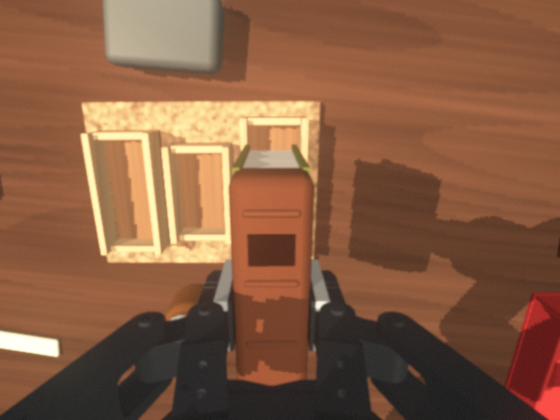

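View pics/scene3.png

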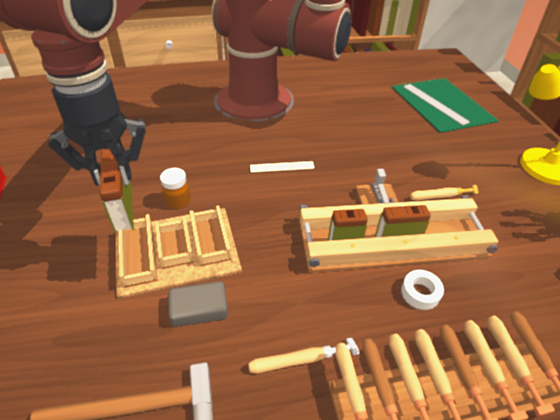

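The book hangs upright, spine at px (272,270) in the wrist view. The jar sits under the left finger but far below it. The large stall lies right under and ahead of the book, so I'll check the offsets.

Run:
```python
from h import *
s,R=pose();P=np.load('wrist3.npy');Z=P[...,2]
L=(P-s['tool_pos'])@R.as_matrix()*1000
m=(Z>.215)&(Z<.23)&(abs(L[...,1])<22); m[:165]=0; m[365:]=0
q=L[m]; print('book tool-frame x',np.percentile(q[:,0],[.5,2,98,99.5]).round(1),'y',np.percentile(q[:,1],[2,50,98]).round(1))
for lo,hi in((20,30),(30,40),(40,50)):
    k=q[(q[:,0]>lo)&(q[:,0]<hi)]; print(lo,np.percentile(k[:,1],[2,98]).round(1),np.median(k[:,2]).round(1))
m=((Z>.03)&(Z<.055)).astype(np.uint8); m[:100]=0;m[265:]=0;m[:,320:]=0
n,l,st,c=cv2.connectedComponentsWithStats(m)
for i in range(1,n):
    if st[i,4]>150: print(c[i].round(),cv2.minAreaRect((P[l==i][:,:2]*1000).astype(np.float32)))
```

```text
book tool-frame x [-22.  -20.1  55.4  56. ] y [-16.2  -0.2  16. ]
20 [-14.2  14.2] -18.6
30 [-14.3  14. ] -18.5
40 [-14.3  14.1] -18.3
[277. 128.] ((598.2069702148438, -284.81072998046875), (36.413360595703125, 58.201480865478516), 4.425665378570557)
[123. 191.] ((532.5442504882812, -154.70481872558594), (113.83329010009766, 59.29486846923828), 6.000248908996582)
[194. 190.] ((539.9940185546875, -222.14739990234375), (89.93655395507812, 58.75312423706055), 5.820456027984619)
```

Emit:
{"name": "send_rows", "arguments": {"steps": [{"translation":[-0.3,0.1,1],"delta_rot":[0,0,0],"jaw":2.4},{"translation":[-0.52,0.2,2.5],"delta_rot":[0,0,0],"jaw":2.4},{"translation":[-0.52,0.2,4.5],"delta_rot":[0,0,0],"jaw":2.4},{"translation":[-0.52,0.2,6],"delta_rot":[0,0,0],"jaw":2.4},{"translation":[-0.52,0.2,7.2],"delta_rot":[0,0,0],"jaw":2.4},{"translation":[-0.52,0.2,8],"delta_rot":[0,0,0],"jaw":2.4},{"translation":[-0.52,0.2,8],"delta_rot":[0,0,0],"jaw":2.4},{"translation":[-0.52,0.2,8],"delta_rot":[0,0,0],"jaw":2.4}]}}

```text
time: 13.95
tool_pos: [0.5451, -0.2901, 0.1251]
tool_rot: [0.0, 0.999, 0.052, 0.0]
contact_force: [-0.6, 0.3, -1.9]
gripper_width: 0.335
grasp_force: 59.6
```

Run:
```python
from h import *
go((544.8,-289.7,84,5.9),(544.8,-289.7,81,5.9))
```

```text
t 13.9 p [ 545.1 -290.1  125.1] yaw 6.0 q6 0.86 F [-0.6  0.3 -1.9] w 0.335 g 59.6
[-0.03 -0.05  4.11] [ 0.    -0.     0.002]
[-0.03 -0.05  4.41] [ 0.    -0.     0.002]
```

Emit:
{"name": "send_rows", "arguments": {"steps": [{"translation":[0,0,0.6],"delta_rot":[0,0,0],"jaw":2.4},{"translation":[0,0,1.4],"delta_rot":[0,0,0],"jaw":2.4},{"translation":[0,0,2.2],"delta_rot":[0,0,0],"jaw":2.4},{"translation":[0,0,2.9],"delta_rot":[0,0,0],"jaw":2.4},{"translation":[0,0,3.4],"delta_rot":[0,0,0],"jaw":2.4},{"translation":[0,0,3.7],"delta_rot":[0,0,0],"jaw":2.4},{"translation":[0,0,3.85],"delta_rot":[0,0,0],"jaw":2.4},{"translation":[0,0,3.95],"delta_rot":[0,0,0],"jaw":2.4}]}}

```text
time: 14.75
tool_pos: [0.5449, -0.29, 0.0853]
tool_rot: [0.0, 0.999, 0.052, 0.0]
contact_force: [-0.4, 0.3, -1.4]
gripper_width: 0.339
grasp_force: 59.6
```

Emit:
{"name": "send_rows", "arguments": {"steps": [{"translation":[0,0,0.05],"delta_rot":[0,0,0],"jaw":2.4},{"translation":[0,0,0.1],"delta_rot":[0,0,0],"jaw":2.4},{"translation":[0,0,0.12],"delta_rot":[0,0,0],"jaw":2.4},{"translation":[0,0,0.15],"delta_rot":[0,0,0],"jaw":2.4},{"translation":[0,0,0.17],"delta_rot":[0,0,0],"jaw":2.4},{"translation":[0,0,0.2],"delta_rot":[0,0,0],"jaw":2.4},{"translation":[0,0,0.2],"delta_rot":[0,0,0],"jaw":2.4},{"translation":[0,0,0.2],"delta_rot":[0,0,0],"jaw":2.4}]}}

```text
time: 15.55
tool_pos: [0.5449, -0.29, 0.0836]
tool_rot: [0.0, 0.999, 0.052, 0.0]
contact_force: [-0.4, 0.6, 0.4]
gripper_width: 0.341
grasp_force: 59.7
```

Emit:
{"name": "send_rows", "arguments": {"steps": [{"translation":[0,0,0.03],"delta_rot":[0,0,0],"jaw":2.4},{"translation":[0,0,0.06],"delta_rot":[0,0,0],"jaw":2.4},{"translation":[0,0,0.09],"delta_rot":[0,0,0],"jaw":2.4},{"translation":[0,0,0.1],"delta_rot":[0,0,0],"jaw":2.4},{"translation":[0,0,0.1],"delta_rot":[0,0,0],"jaw":2.4},{"translation":[0,0,0.1],"delta_rot":[0,0,0],"jaw":2.4},{"translation":[0,0,0.1],"delta_rot":[0,0,0],"jaw":2.4},{"translation":[0,0,0.1],"delta_rot":[0,0,0],"jaw":2.4}]}}

```text
time: 16.35
tool_pos: [0.5449, -0.29, 0.0835]
tool_rot: [-0.0, 0.999, 0.052, -0.0]
contact_force: [-4.2, 1.8, 6.2]
gripper_width: 0.337
grasp_force: 60.5
```

On the floor. Open, rise, and head back toward the small book.

Emit:
{"name": "send_rows", "arguments": {"steps": [{"translation":[0,0,0],"delta_rot":[0,0,0],"jaw":3.4},{"translation":[0,0,0],"delta_rot":[0,0,0],"jaw":4.2},{"translation":[0,0,0],"delta_rot":[0,0,0],"jaw":5},{"translation":[0,0,-0.5],"delta_rot":[0,0,0],"jaw":5},{"translation":[0,0,-2],"delta_rot":[0,0,0],"jaw":5},{"translation":[0,0,-5],"delta_rot":[0,0,0],"jaw":5},{"translation":[0,0,-8],"delta_rot":[0,0,0],"jaw":5},{"translation":[0,0,-9],"delta_rot":[0,0,0],"jaw":5}]}}

```text
time: 17.15
tool_pos: [0.5468, -0.2913, 0.1779]
tool_rot: [0.002, 0.999, 0.052, 0.003]
contact_force: [-0.3, -0.3, 0.6]
gripper_width: 0.582
grasp_force: 0.0
```

Run:
```python
from h import *
go((588,96.5,170,85.9))
f=cam('wrist'); P=cloud(f);Z=P[...,2]
m=((Z>.085)&(Z<.12)).astype(np.uint8);n,l,st,c=cv2.connectedComponentsWithStats(m)
for i in range(1,n):
    if st[i,4]>500: q=P[l==i]; print(st[i,4],c[i].round(),cv2.minAreaRect((q[:,:2]*1000).astype(np.float32)),np.median(q[:,2]))
```

```text
t 17.1 p [ 546.8 -291.3  177.9] yaw 6.01 q6 0.86 F [-0.3 -0.3  0.6] w 0.582 g 0.0
[  8.15 -38.14   0.64] [ 9.000e-03 -1.000e-03 -1.394e+00]
7056 [268. 219.] ((547.5599365234375, -289.6514892578125), (107.04754638671875, 30.284921646118164), 6.158782005310059) 0.1016741681834364
```

The large book is seated: centre (547.6,-289.7), top 101.7 mm.

Emit:
{"name": "send_rows", "arguments": {"steps": [{"translation":[0.5,-3,0],"delta_rot":[0,0,-0.14],"jaw":5},{"translation":[1,-7,0],"delta_rot":[0,0,-0.28],"jaw":5},{"translation":[2,-12,0],"delta_rot":[0,0,-0.42],"jaw":6},{"translation":[3,-17,0],"delta_rot":[0,0,-0.56],"jaw":6},{"translation":[4.5,-22,0],"delta_rot":[0,0,-0.7],"jaw":6},{"translation":[5.5,-27,0],"delta_rot":[0,0,-0.84],"jaw":6},{"translation":[6.8,-32,0],"delta_rot":[0,0,-0.98],"jaw":6},{"translation":[7.7,-36,0],"delta_rot":[0,0,-1.12],"jaw":6}]}}

```text
time: 18.0
tool_pos: [0.5831, 0.0783, 0.1712]
tool_rot: [-0.0, 0.817, 0.577, -0.001]
contact_force: [1.2, -0.6, 0.9]
gripper_width: 0.704
grasp_force: 0.0
```

Run:
```python
from h import *
go((588,96.5,150,85.9))
```

```text
t 18.0 p [583.1  78.3 171.2] yaw 70.52 q6 0.35 F [ 1.2 -0.6  0.9] w 0.704 g 0.0
[ 1.88 -0.14  2.11] [-0.001  0.    -0.268]
```

Emit:
{"name": "send_rows", "arguments": {"steps": [{"translation":[1,-0.1,0.5],"delta_rot":[0,0,-0.13],"jaw":6},{"translation":[1.6,-0.14,1],"delta_rot":[0,0,-0.24],"jaw":6},{"translation":[1.85,-0.14,1.6],"delta_rot":[0,0,-0.268],"jaw":6},{"translation":[1.85,-0.14,2],"delta_rot":[0,0,-0.268],"jaw":6},{"translation":[1.85,-0.14,2],"delta_rot":[0,0,-0.268],"jaw":6},{"translation":[1.85,-0.14,2],"delta_rot":[0,0,-0.268],"jaw":6},{"translation":[1.85,-0.14,2],"delta_rot":[0,0,-0.268],"jaw":6},{"translation":[1.85,-0.14,2],"delta_rot":[0,0,-0.268],"jaw":6}]}}

```text
time: 18.8
tool_pos: [0.5889, 0.0936, 0.1527]
tool_rot: [0.0, 0.734, 0.679, 0.0]
contact_force: [0.0, -0.4, -0.1]
gripper_width: 0.706
grasp_force: 0.0
```

```bash
cat >> h.py <<'E'
def books():
    f=cam('wrist'); P=cloud(f);Z=P[...,2]
    m=((Z>.085)&(Z<.115)).astype(np.uint8);n,l,st,c=cv2.connectedComponentsWithStats(m)
    for i in range(1,n):
        if st[i,4]>800: q=P[l==i]; r=cv2.minAreaRect((q[:,:2]*1000).astype(np.float32)); print(st[i,4],c[i].round(),np.round(r[0],1),np.round(r[1],1),round(r[2],1),np.median(q[:,2]).round(4))
    return f
E
python3 - <<'E'
from h import *
go((588,96.5,76,85.9)); books()
E
```

```text
t 18.8 p [588.9  93.6 152.7] yaw 85.48 q6 0.11 F [ 0.  -0.4 -0.1] w 0.706 g 0.0
[ 0.28 -0.12  7.67] [ 0.001 -0.    -0.007]
7316 [265.  61.] [594.1 190.4] [60.3 30.4] 85.9 0.0977
4779 [267. 230.] [587.1  97.3] [59.4 30.2] 85.8 0.0977
```

Emit:
{"name": "send_rows", "arguments": {"steps": [{"translation":[0.3,-0.2,1],"delta_rot":[0,0,-0.007],"jaw":6},{"translation":[0.35,-0.2,3],"delta_rot":[0,0,-0.007],"jaw":6},{"translation":[0.35,-0.2,5],"delta_rot":[0,0,-0.007],"jaw":6},{"translation":[0.35,-0.2,6.5],"delta_rot":[0,0,-0.007],"jaw":6},{"translation":[0.35,-0.2,7.4],"delta_rot":[0,0,-0.007],"jaw":6},{"translation":[0.35,-0.2,7.7],"delta_rot":[0,0,-0.007],"jaw":6},{"translation":[0.35,-0.2,7.7],"delta_rot":[0,0,-0.007],"jaw":6},{"translation":[0.35,-0.2,7.7],"delta_rot":[0,0,-0.007],"jaw":5}]}}

```text
time: 19.65
tool_pos: [0.5877, 0.0977, 0.0762]
tool_rot: [0.001, 0.732, 0.682, 0.001]
contact_force: [0.7, 0.7, -0.2]
gripper_width: 0.589
grasp_force: 0.0
```

Emit:
{"name": "send_rows", "arguments": {"steps": [{"translation":[0,0,0],"delta_rot":[0,0,0],"jaw":4},{"translation":[0,0,0],"delta_rot":[0,0,0],"jaw":3.4},{"translation":[0,0,0],"delta_rot":[0,0,0],"jaw":3},{"translation":[0,0,0],"delta_rot":[0,0,0],"jaw":2.6},{"translation":[0,0,0],"delta_rot":[0,0,0],"jaw":2.4},{"translation":[0,0,0],"delta_rot":[0,0,0],"jaw":2.4},{"translation":[0,0,-0.2],"delta_rot":[0,0,0],"jaw":2.4},{"translation":[0,0,-0.7],"delta_rot":[0,0,0],"jaw":2.4}]}}

```text
time: 20.45
tool_pos: [0.5863, 0.0976, 0.0813]
tool_rot: [-0.0, 0.732, 0.682, -0.001]
contact_force: [0.3, 0.1, -1.8]
gripper_width: 0.337
grasp_force: 59.5
```

Run:
```python
from h import *
go((540.3,-222,200,5.9))
```

```text
t 20.4 p [586.3  97.6  81.3] yaw 85.93 q6 0.11 F [ 0.3  0.1 -1.8] w 0.337 g 59.5
[-32.21  -2.34 -11.86] [-1.000e-03  1.000e-03  1.397e+00]
```

Emit:
{"name": "send_rows", "arguments": {"steps": [{"translation":[0,0,-0.8],"delta_rot":[0,0,0],"jaw":2.4},{"translation":[0,0,-2],"delta_rot":[0,0,0],"jaw":2.4},{"translation":[0,0,-4],"delta_rot":[0,0,0],"jaw":2.4},{"translation":[0,0,-6.5],"delta_rot":[0,0,0],"jaw":2.4},{"translation":[0,0,-9],"delta_rot":[0,0,0],"jaw":2.4},{"translation":[0,0,-11],"delta_rot":[0,0,0.05],"jaw":2.4},{"translation":[-1,-0.1,-12],"delta_rot":[0,0,0.1],"jaw":2.4},{"translation":[-2.5,-0.2,-12],"delta_rot":[0,0,0.2],"jaw":2.4}]}}

```text
time: 21.25
tool_pos: [0.5847, 0.0732, 0.2064]
tool_rot: [0.002, 0.797, 0.604, 0.002]
contact_force: [-0.5, -1.0, -1.0]
gripper_width: 0.341
grasp_force: 59.3
```

Run:
```python
from h import *
go((540.3,-222,200,5.9))
```

```text
t 21.2 p [584.7  73.2 206.4] yaw 74.36 q6 0.27 F [-0.5 -1.  -1. ] w 0.341 g 59.3
[-29.62   3.67   0.6 ] [ 0.004 -0.005  1.195]
```

Emit:
{"name": "send_rows", "arguments": {"steps": [{"translation":[-3,0.4,0],"delta_rot":[0,0,0.13],"jaw":2.4},{"translation":[-6.5,0.8,0],"delta_rot":[0,0,0.26],"jaw":2.4},{"translation":[-10,1.2,0],"delta_rot":[0,0,0.39],"jaw":2.4},{"translation":[-14,1.7,0],"delta_rot":[0,0,0.53],"jaw":2.4},{"translation":[-18,2.2,0],"delta_rot":[0,0,0.67],"jaw":2.4},{"translation":[-22,2.7,0],"delta_rot":[0,0,0.81],"jaw":2.4},{"translation":[-25.5,3.2,0],"delta_rot":[0,0,0.95],"jaw":2.4},{"translation":[-28,3.5,0],"delta_rot":[0,0,1.08],"jaw":2.4}]}}

```text
time: 22.05
tool_pos: [0.5417, -0.2086, 0.2036]
tool_rot: [0.001, 0.994, 0.106, 0.001]
contact_force: [-0.6, -0.3, -0.2]
gripper_width: 0.34
grasp_force: 59.3
```

Run:
```python
from h import *
go((540.3,-222,170,5.9))
```

```text
t 22.1 p [ 541.7 -208.6  203.6] yaw 12.19 q6 0.86 F [-0.6 -0.3 -0.2] w 0.34 g 59.3
[-0.42  1.27  3.36] [ 0.001 -0.001  0.11 ]
```

Emit:
{"name": "send_rows", "arguments": {"steps": [{"translation":[-0.2,0.8,0],"delta_rot":[0,0,0.08],"jaw":2.4},{"translation":[-0.4,1.2,0],"delta_rot":[0,0,0.11],"jaw":2.4},{"translation":[-0.4,1.2,0],"delta_rot":[0,0,0.11],"jaw":2.4},{"translation":[-0.4,1.2,0.5],"delta_rot":[0,0,0.11],"jaw":2.4},{"translation":[-0.4,1.2,1.5],"delta_rot":[0,0,0.11],"jaw":2.4},{"translation":[-0.4,1.2,2],"delta_rot":[0,0,0.11],"jaw":2.4},{"translation":[-0.4,1.2,2],"delta_rot":[0,0,0.11],"jaw":2.4},{"translation":[-0.4,1.2,2],"delta_rot":[0,0,0.11],"jaw":2.4}]}}

```text
time: 22.85
tool_pos: [0.5405, -0.2185, 0.1817]
tool_rot: [-0.0, 0.998, 0.055, -0.0]
contact_force: [-0.2, -0.1, -0.9]
gripper_width: 0.343
grasp_force: 59.3
```

```bash
cat >> h.py <<'E'
def held(half):
    s,R=pose();f=cam('wrist');P=cloud(f);L=(P-s['tool_pos'])@R.as_matrix()*1000
    m=(L[...,2]<-14)&(L[...,2]>-30)&(abs(L[...,1])<20)&(L[...,0]>8)&(L[...,0]<half+25); q=L[m]
    e=np.percentile(q[:,0],99.3); print('held n',len(q),'end',e.round(1),'ctr x',(e-half).round(1),'y',np.percentile(q[:,1],[2,98]).round(1),'top dz',np.median(q[:,2]).round(1)); return f
E
python3 - <<'E'
from h import *
f=held(30); cv2.imwrite('pics/w4.png',f['pixels']); go((540.3,-222,120,5.9))
E
```

```text
held n 5516 end 29.4 ctr x -0.6 y [-18.2  18.2] top dz -21.5
t 22.9 p [ 540.8 -218.7  182.2] yaw 6.32 q6 0.95 F [-0.4  0.4 -1.4] w 0.341 g 59.3
[-0.08  0.32  6.22] [-0.     0.     0.007]
```

View pics/w4.png

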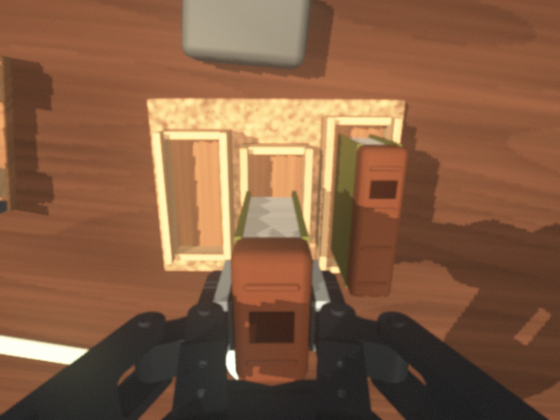

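The small book hangs upright over the middle stall, px (272,310), and the large one stands in its stall at (375,200).

Emit:
{"name": "send_rows", "arguments": {"steps": [{"translation":[-0.03,0.2,1],"delta_rot":[0,0,0.007],"jaw":2.4},{"translation":[-0.03,0.32,2.5],"delta_rot":[0,0,0.007],"jaw":2.4},{"translation":[-0.03,0.32,4],"delta_rot":[0,0,0.007],"jaw":2.4},{"translation":[-0.03,0.32,5.2],"delta_rot":[0,0,0.007],"jaw":2.4},{"translation":[-0.03,0.32,6],"delta_rot":[0,0,0.007],"jaw":2.4},{"translation":[-0.03,0.32,6.2],"delta_rot":[0,0,0.007],"jaw":2.4},{"translation":[-0.03,0.32,6.2],"delta_rot":[0,0,0.007],"jaw":2.4},{"translation":[-0.03,0.32,6.2],"delta_rot":[0,0,0.007],"jaw":2.4}]}}

```text
time: 23.7
tool_pos: [0.5412, -0.2223, 0.121]
tool_rot: [0.0, 0.999, 0.051, 0.001]
contact_force: [0.4, -0.1, -1.2]
gripper_width: 0.337
grasp_force: 59.3
```

Run:
```python
from h import *
go((540.7,-222,82.5,5.9))
```

```text
t 23.7 p [ 541.2 -222.3  121. ] yaw 5.89 q6 0.95 F [ 0.4 -0.1 -1.2] w 0.337 g 59.3
[-0.05 -0.04  3.85] [ 0.001 -0.001 -0.   ]
```

Emit:
{"name": "send_rows", "arguments": {"steps": [{"translation":[0,0,0.6],"delta_rot":[0,0,0],"jaw":2.4},{"translation":[0,0,1.4],"delta_rot":[0,0,0],"jaw":2.4},{"translation":[0,0,2.2],"delta_rot":[0,0,0],"jaw":2.4},{"translation":[0,0,2.9],"delta_rot":[0,0,0],"jaw":2.4},{"translation":[0,0,3.4],"delta_rot":[0,0,0],"jaw":2.4},{"translation":[0,0,3.6],"delta_rot":[0,0,0],"jaw":2.4},{"translation":[0,0,3.75],"delta_rot":[0,0,0],"jaw":2.4},{"translation":[0,0,3.85],"delta_rot":[0,0,0],"jaw":2.4}]}}

```text
time: 24.5
tool_pos: [0.5409, -0.2222, 0.0819]
tool_rot: [0.0, 0.999, 0.051, 0.0]
contact_force: [-0.9, 0.1, -1.1]
gripper_width: 0.338
grasp_force: 59.3
```

Emit:
{"name": "send_rows", "arguments": {"steps": [{"translation":[0,0,0.05],"delta_rot":[0,0,0],"jaw":2.4},{"translation":[0,0,0.1],"delta_rot":[0,0,0],"jaw":2.4},{"translation":[0,0,0.12],"delta_rot":[0,0,0],"jaw":2.4},{"translation":[0,0,0.15],"delta_rot":[0,0,0],"jaw":2.4},{"translation":[0,0,0.17],"delta_rot":[0,0,0],"jaw":2.4},{"translation":[0,0,0.2],"delta_rot":[0,0,0],"jaw":2.4},{"translation":[0,0,0.2],"delta_rot":[0,0,0],"jaw":2.4},{"translation":[0,0,0.2],"delta_rot":[0,0,0],"jaw":2.4}]}}

```text
time: 25.3
tool_pos: [0.5408, -0.2221, 0.0799]
tool_rot: [0.0, 0.999, 0.051, 0.0]
contact_force: [-0.9, -0.0, 0.0]
gripper_width: 0.34
grasp_force: 59.6
```

Emit:
{"name": "send_rows", "arguments": {"steps": [{"translation":[0,0,0.03],"delta_rot":[0,0,0],"jaw":2.4},{"translation":[0,0,0.06],"delta_rot":[0,0,0],"jaw":2.4},{"translation":[0,0,0.09],"delta_rot":[0,0,0],"jaw":2.4},{"translation":[0,0,0.1],"delta_rot":[0,0,0],"jaw":2.4},{"translation":[0,0,0.1],"delta_rot":[0,0,0],"jaw":2.4},{"translation":[0,0,0.1],"delta_rot":[0,0,0],"jaw":2.4},{"translation":[0,0,0.1],"delta_rot":[0,0,0],"jaw":2.4},{"translation":[0,0,0.1],"delta_rot":[0,0,0],"jaw":2.4}]}}

```text
time: 26.1
tool_pos: [0.5409, -0.2221, 0.0799]
tool_rot: [-0.0, 0.999, 0.051, -0.0]
contact_force: [-3.1, 1.4, 7.3]
gripper_width: 0.341
grasp_force: 60.2
```

Seated (7 N). Release and rise.

Emit:
{"name": "send_rows", "arguments": {"steps": [{"translation":[0,0,0],"delta_rot":[0,0,0],"jaw":3.4},{"translation":[0,0,0],"delta_rot":[0,0,0],"jaw":4.2},{"translation":[0,0,0],"delta_rot":[0,0,0],"jaw":5},{"translation":[0,0,-0.5],"delta_rot":[0,0,0],"jaw":5},{"translation":[0,0,-2],"delta_rot":[0,0,0],"jaw":5},{"translation":[0,0,-5],"delta_rot":[0,0,0],"jaw":5},{"translation":[0,0,-8],"delta_rot":[0,0,0],"jaw":5},{"translation":[0,0,-9],"delta_rot":[0,0,0],"jaw":5}]}}

```text
time: 26.9
tool_pos: [0.5429, -0.2233, 0.1742]
tool_rot: [0.002, 0.999, 0.051, 0.003]
contact_force: [-0.0, -0.2, 0.5]
gripper_width: 0.588
grasp_force: 0.0
```

Run:
```python
from h import *
books(); go((594.7,201.5,170,85.9))
```

```text
6860 [372. 217.] [ 547.2 -289.1] [107.7  30.2] 6.2 0.1017
4087 [269. 229.] [ 540.7 -222.2] [59.5 30.3] 5.8 0.1016
t 26.9 p [ 543.  -223.3  174.3] yaw 5.89 q6 0.95 F [ 0.6 -0.1  1.4] w 0.581 g 0.0
[  9.5  -41.73   0.3 ] [ 0.009 -0.002 -1.396]
```

Emit:
{"name": "send_rows", "arguments": {"steps": [{"translation":[0.5,-3,0],"delta_rot":[0,0,-0.14],"jaw":5},{"translation":[1,-7,0],"delta_rot":[0,0,-0.28],"jaw":5},{"translation":[2,-12,0],"delta_rot":[0,0,-0.42],"jaw":6},{"translation":[3.5,-17,0],"delta_rot":[0,0,-0.56],"jaw":6},{"translation":[5,-22,0],"delta_rot":[0,0,-0.7],"jaw":6},{"translation":[6.5,-27,0],"delta_rot":[0,0,-0.84],"jaw":6},{"translation":[7.5,-32,0],"delta_rot":[0,0,-0.98],"jaw":6},{"translation":[8.5,-37,0],"delta_rot":[0,0,-1.12],"jaw":6}]}}

```text
time: 27.75
tool_pos: [0.5858, 0.1472, 0.1676]
tool_rot: [-0.0, 0.817, 0.576, -0.001]
contact_force: [0.9, -0.3, 0.3]
gripper_width: 0.706
grasp_force: 0.0
```

Run:
```python
from h import *
go((594.7,201.5,150,85.9))
```

```text
t 27.8 p [585.8 147.2 167.6] yaw 70.39 q6 0.47 F [ 0.9 -0.3  0.3] w 0.706 g 0.0
[ 5.42 -0.98  1.75] [-0.001  0.001 -0.271]
```

Emit:
{"name": "send_rows", "arguments": {"steps": [{"translation":[2,-0.4,0.4],"delta_rot":[0,0,-0.13],"jaw":6},{"translation":[4,-0.8,0.8],"delta_rot":[0,0,-0.24],"jaw":6},{"translation":[5.2,-0.95,1.2],"delta_rot":[0,0,-0.268],"jaw":6},{"translation":[5.4,-0.98,1.7],"delta_rot":[0,0,-0.268],"jaw":6},{"translation":[5.4,-0.98,1.7],"delta_rot":[0,0,-0.268],"jaw":6},{"translation":[5.4,-0.98,1.7],"delta_rot":[0,0,-0.268],"jaw":6},{"translation":[5.4,-0.98,1.7],"delta_rot":[0,0,-0.268],"jaw":6},{"translation":[5.4,-0.98,1.7],"delta_rot":[0,0,-0.268],"jaw":6}]}}

```text
time: 28.55
tool_pos: [0.5959, 0.1986, 0.1522]
tool_rot: [0.0, 0.735, 0.678, 0.0]
contact_force: [-0.8, -0.3, -0.9]
gripper_width: 0.708
grasp_force: 0.0
```

Run:
```python
from h import *
books(); go((594.3,201.5,76,85.9))
```

```text
6693 [269. 228.] [594.9 202.4] [83.5 30.3] 85.7 0.0977
t 28.6 p [595.9 198.7 152.2] yaw 85.35 q6 0.28 F [ 0.3 -0.4 -0.2] w 0.703 g 0.0
[ 0.27 -0.18  7.62] [ 0.001 -0.    -0.01 ]
```

Emit:
{"name": "send_rows", "arguments": {"steps": [{"translation":[0.3,-0.1,1],"delta_rot":[0,0,-0.008],"jaw":6},{"translation":[0.35,-0.13,3],"delta_rot":[0,0,-0.008],"jaw":6},{"translation":[0.35,-0.13,5],"delta_rot":[0,0,-0.008],"jaw":6},{"translation":[0.35,-0.13,6.5],"delta_rot":[0,0,-0.008],"jaw":6},{"translation":[0.35,-0.13,7.4],"delta_rot":[0,0,-0.008],"jaw":6},{"translation":[0.35,-0.13,7.6],"delta_rot":[0,0,-0.008],"jaw":6},{"translation":[0.35,-0.13,7.6],"delta_rot":[0,0,-0.008],"jaw":6},{"translation":[0.35,-0.13,7.6],"delta_rot":[0,0,-0.008],"jaw":5}]}}

```text
time: 29.4
tool_pos: [0.5954, 0.2031, 0.0769]
tool_rot: [0.0, 0.732, 0.681, 0.001]
contact_force: [0.1, -0.8, 0.7]
gripper_width: 0.584
grasp_force: 0.0
```

Emit:
{"name": "send_rows", "arguments": {"steps": [{"translation":[0,0,0],"delta_rot":[0,0,0],"jaw":4},{"translation":[0,0,0],"delta_rot":[0,0,0],"jaw":3.4},{"translation":[0,0,0],"delta_rot":[0,0,0],"jaw":3},{"translation":[0,0,0],"delta_rot":[0,0,0],"jaw":2.6},{"translation":[0,0,0],"delta_rot":[0,0,0],"jaw":2.4},{"translation":[0,0,0],"delta_rot":[0,0,0],"jaw":2.4},{"translation":[0,0,-0.2],"delta_rot":[0,0,0],"jaw":2.4},{"translation":[0,0,-0.7],"delta_rot":[0,0,0],"jaw":2.4}]}}

```text
time: 30.2
tool_pos: [0.5936, 0.2027, 0.0815]
tool_rot: [-0.001, 0.732, 0.681, -0.001]
contact_force: [0.4, 0.2, -0.9]
gripper_width: 0.336
grasp_force: 60.0
```

Emit:
{"name": "send_rows", "arguments": {"steps": [{"translation":[0,0,-0.8],"delta_rot":[0,0,0],"jaw":2.4},{"translation":[0,0,-2],"delta_rot":[0,0,0],"jaw":2.4},{"translation":[0,0,-4],"delta_rot":[0,0,0],"jaw":2.4},{"translation":[0,0,-6.5],"delta_rot":[0,0,0],"jaw":2.4},{"translation":[0,0,-9],"delta_rot":[0,0,0],"jaw":2.4},{"translation":[0,0,-11],"delta_rot":[0,0,0.05],"jaw":2.4},{"translation":[-1,-0.1,-12],"delta_rot":[0,0,0.1],"jaw":2.4},{"translation":[-2.5,-0.2,-12],"delta_rot":[0,0,0.2],"jaw":2.4}]}}

```text
time: 31.0
tool_pos: [0.5922, 0.1787, 0.2069]
tool_rot: [0.001, 0.797, 0.604, 0.003]
contact_force: [0.7, -0.7, -1.7]
gripper_width: 0.337
grasp_force: 59.8
```

Run:
```python
from h import *
go((533,-154,200,5.9))
```

```text
t 31.0 p [592.2 178.7 206.9] yaw 74.29 q6 0.45 F [ 0.7 -0.7 -1.7] w 0.337 g 59.8
[-33.63   3.3    0.62] [ 0.003 -0.006  1.194]
```

Emit:
{"name": "send_rows", "arguments": {"steps": [{"translation":[-3,0.3,0],"delta_rot":[0,0,0.13],"jaw":2.4},{"translation":[-6.5,0.7,0],"delta_rot":[0,0,0.26],"jaw":2.4},{"translation":[-10.5,1.1,0],"delta_rot":[0,0,0.39],"jaw":2.4},{"translation":[-15,1.5,0],"delta_rot":[0,0,0.53],"jaw":2.4},{"translation":[-19.5,2,0],"delta_rot":[0,0,0.67],"jaw":2.4},{"translation":[-24,2.4,0],"delta_rot":[0,0,0.81],"jaw":2.4},{"translation":[-28,2.8,0],"delta_rot":[0,0,0.95],"jaw":2.4},{"translation":[-31.5,3.2,0],"delta_rot":[0,0,1.08],"jaw":2.4}]}}

```text
time: 31.8
tool_pos: [0.5365, -0.136, 0.2041]
tool_rot: [0.001, 0.994, 0.106, 0.001]
contact_force: [1.0, 0.1, -1.6]
gripper_width: 0.336
grasp_force: 59.8
```

Run:
```python
from h import *
go((533,-154,180,5.9))
```

```text
t 31.8 p [ 536.5 -136.   204.1] yaw 12.17 q6 0.98 F [ 1.   0.1 -1.6] w 0.336 g 59.8
[-0.73  1.68  2.41] [ 0.001 -0.001  0.109]
```

Emit:
{"name": "send_rows", "arguments": {"steps": [{"translation":[-0.4,1,0],"delta_rot":[0,0,0.08],"jaw":2.4},{"translation":[-0.7,1.4,0],"delta_rot":[0,0,0.11],"jaw":2.4},{"translation":[-0.7,1.4,0],"delta_rot":[0,0,0.11],"jaw":2.4},{"translation":[-0.7,1.4,0.5],"delta_rot":[0,0,0.11],"jaw":2.4},{"translation":[-0.7,1.4,1.5],"delta_rot":[0,0,0.11],"jaw":2.4},{"translation":[-0.7,1.4,2],"delta_rot":[0,0,0.11],"jaw":2.4},{"translation":[-0.7,1.4,2],"delta_rot":[0,0,0.11],"jaw":2.4},{"translation":[-0.7,1.4,2],"delta_rot":[0,0,0.11],"jaw":2.4}]}}

```text
time: 32.6
tool_pos: [0.5331, -0.1486, 0.1823]
tool_rot: [-0.0, 0.998, 0.055, -0.0]
contact_force: [-0.6, 0.5, -1.3]
gripper_width: 0.333
grasp_force: 59.9
```

Run:
```python
from h import *
held(42); go((533,-154,120,5.9))
```

```text
held n 8090 end 41.3 ctr x -0.7 y [-17.4  17.5] top dz -21.3
t 32.6 p [ 533.3 -148.9  182.7] yaw 6.26 q6 1.05 F [ 0.4  0.8 -1.8] w 0.336 g 59.9
[-0.08  0.51  6.27] [-0.     0.     0.006]
```

Emit:
{"name": "send_rows", "arguments": {"steps": [{"translation":[-0.03,0.3,1],"delta_rot":[0,0,0.006],"jaw":2.4},{"translation":[-0.03,0.51,2.5],"delta_rot":[0,0,0.006],"jaw":2.4},{"translation":[-0.03,0.51,4],"delta_rot":[0,0,0.006],"jaw":2.4},{"translation":[-0.03,0.51,5.2],"delta_rot":[0,0,0.006],"jaw":2.4},{"translation":[-0.03,0.51,6],"delta_rot":[0,0,0.006],"jaw":2.4},{"translation":[-0.03,0.51,6.2],"delta_rot":[0,0,0.006],"jaw":2.4},{"translation":[-0.03,0.51,6.2],"delta_rot":[0,0,0.006],"jaw":2.4},{"translation":[-0.03,0.51,6.2],"delta_rot":[0,0,0.006],"jaw":2.4}]}}

```text
time: 33.45
tool_pos: [0.5339, -0.1544, 0.1214]
tool_rot: [0.0, 0.999, 0.051, 0.001]
contact_force: [-0.2, 0.1, -1.9]
gripper_width: 0.339
grasp_force: 59.9
```

Run:
```python
from h import *
go((533.5,-154,82,5.9))
```

```text
t 33.5 p [ 533.9 -154.4  121.4] yaw 5.89 q6 1.05 F [-0.2  0.1 -1.9] w 0.339 g 59.9
[-0.04 -0.04  3.94] [ 0.001 -0.001 -0.   ]
```

Emit:
{"name": "send_rows", "arguments": {"steps": [{"translation":[0,0,0.6],"delta_rot":[0,0,0],"jaw":2.4},{"translation":[0,0,1.4],"delta_rot":[0,0,0],"jaw":2.4},{"translation":[0,0,2.2],"delta_rot":[0,0,0],"jaw":2.4},{"translation":[0,0,2.9],"delta_rot":[0,0,0],"jaw":2.4},{"translation":[0,0,3.4],"delta_rot":[0,0,0],"jaw":2.4},{"translation":[0,0,3.65],"delta_rot":[0,0,0],"jaw":2.4},{"translation":[0,0,3.8],"delta_rot":[0,0,0],"jaw":2.4},{"translation":[0,0,3.9],"delta_rot":[0,0,0],"jaw":2.4}]}}

```text
time: 34.25
tool_pos: [0.5336, -0.1543, 0.0819]
tool_rot: [0.0, 0.999, 0.051, 0.0]
contact_force: [-0.1, -0.7, -1.1]
gripper_width: 0.342
grasp_force: 59.9
```

Emit:
{"name": "send_rows", "arguments": {"steps": [{"translation":[0,0,0.05],"delta_rot":[0,0,0],"jaw":2.4},{"translation":[0,0,0.1],"delta_rot":[0,0,0],"jaw":2.4},{"translation":[0,0,0.12],"delta_rot":[0,0,0],"jaw":2.4},{"translation":[0,0,0.15],"delta_rot":[0,0,0],"jaw":2.4},{"translation":[0,0,0.17],"delta_rot":[0,0,0],"jaw":2.4},{"translation":[0,0,0.2],"delta_rot":[0,0,0],"jaw":2.4},{"translation":[0,0,0.2],"delta_rot":[0,0,0],"jaw":2.4},{"translation":[0,0,0.2],"delta_rot":[0,0,0],"jaw":2.4}]}}

```text
time: 35.05
tool_pos: [0.5336, -0.1543, 0.0804]
tool_rot: [0.0, 0.999, 0.051, 0.0]
contact_force: [-2.8, 0.9, 5.3]
gripper_width: 0.34
grasp_force: 60.4
```

Emit:
{"name": "send_rows", "arguments": {"steps": [{"translation":[0,0,0.03],"delta_rot":[0,0,0],"jaw":2.4},{"translation":[0,0,0.06],"delta_rot":[0,0,0],"jaw":2.4},{"translation":[0,0,0.08],"delta_rot":[0,0,0],"jaw":2.4},{"translation":[0,0,0.08],"delta_rot":[0,0,0],"jaw":2.4},{"translation":[0,0,0.08],"delta_rot":[0,0,0],"jaw":2.4},{"translation":[0,0,0.08],"delta_rot":[0,0,0],"jaw":2.4},{"translation":[0,0,0.08],"delta_rot":[0,0,0],"jaw":2.4},{"translation":[0,0,0.08],"delta_rot":[0,0,0],"jaw":2.4}]}}

```text
time: 35.85
tool_pos: [0.5337, -0.1543, 0.0804]
tool_rot: [0.0, 0.999, 0.051, -0.0]
contact_force: [-5.0, 1.7, 10.3]
gripper_width: 0.338
grasp_force: 61.2
```

Seated. Release and rise.

Emit:
{"name": "send_rows", "arguments": {"steps": [{"translation":[0,0,0],"delta_rot":[0,0,0],"jaw":3.4},{"translation":[0,0,0],"delta_rot":[0,0,0],"jaw":4.2},{"translation":[0,0,0],"delta_rot":[0,0,0],"jaw":5},{"translation":[0,0,-0.5],"delta_rot":[0,0,0],"jaw":5},{"translation":[0,0,-2],"delta_rot":[0,0,0],"jaw":5},{"translation":[0,0,-5],"delta_rot":[0,0,0],"jaw":5},{"translation":[0,0,-9],"delta_rot":[0,0,0],"jaw":5},{"translation":[0,0,-10],"delta_rot":[0,0,0],"jaw":5}]}}

```text
time: 36.65
tool_pos: [0.5363, -0.1554, 0.1859]
tool_rot: [0.002, 0.999, 0.051, 0.005]
contact_force: [0.2, -1.1, 1.5]
gripper_width: 0.59
grasp_force: 0.0
```

Run:
```python
from h import *
books(); go(); cv2.imwrite('pics/s5.png',cam('scene')['pixels'])
```

```text
7592 [460. 219.] [ 547.  -288.5] [107.5  31.2] 5.6 0.1015
5122 [269. 222.] [ 533.6 -154.5] [83.4 30.2] 5.8 0.1016
3872 [365. 223.] [ 540.3 -221.7] [60.2 30. ] 6.1 0.1016
t 36.7 p [ 536.3 -155.4  185.7] yaw 5.9 q6 1.05 F [ 1.5 -0.1  1.2] w 0.584 g 0.0
```

View pics/s5.png

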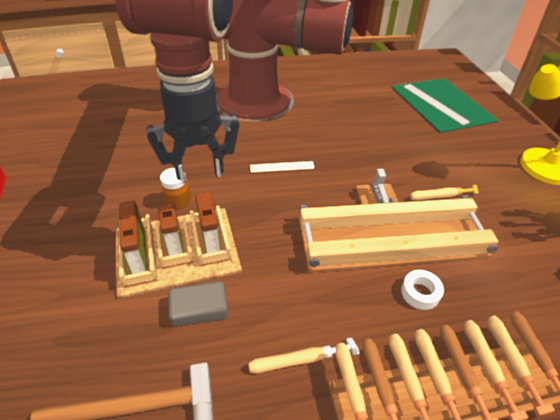

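All three books stand in their stalls at px (130,240), (170,235) and (208,225). The jar is unmoved at (174,188), the cheek is back, and the gripper is clear.

```bash
python3 -c "
from plant import *
print(job_done())"
```

```text
the job is handed in; nothing more can be done
None
```

The job is handed in: all three books stand spine up, fully down in their own stalls within about 2 mm of centre, the clamp bar is back about 28 mm, and the glue jar is where it was; no verdict came back with the hand-in.

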